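# Slide the backup battery out of an opened power unit and lay it contacts up

## Robot

A 6-joint arm with a two-finger parallel gripper is mounted at the origin on a cart in front of the work surface, level with it; the furniture and walls round the work are solid. World frame = base frame: x ahead of the robot, y to its left, z up, the work surface at z = 0. Lengths are in m, angles in rad, forces in N, time in s.
With the tool pointing down it reaches from about 0.375 to 0.9 m from the base axis. Payload 3.1 kg.
Tool frame: the origin (TCP) lies at the very end of the fingers, on their centre line; the grasp point (between the pads) lies 19 mm behind it; z points along the fingers, y is the line along which they close (so a half turn about z gives the same grasp; the last joint's range is limited). The gripper opens to 85 mm and grips with 20 to 120 N. Pads are 22 mm wide; open, the fingers measure 114 mm over their backs; the gripper's body (76 mm by 85 mm) begins 54 mm behind the grasp point. The pads swing forward as they close: fully open they stand 13 mm farther back than shut.
Start: joints at [-1.468, 0.527, 1.433, -0, 1.181, -0.178], TCP at [0.174, -0.6, 0.231] pointing down, gripper open.
Joint ranges: [-3.08, 3.08], [-0.75, 2.2], [0.22, 2.44], [-1.43, 4.57], [0, 2.65], [-2.85, 2.85]. Speed limits (rad/s): [2.79, 2.79, 3.14, 3.14, 3.14, 3.14].

## Interface

Orientations are given as a unit quaternion [x, y, z, w].
In Python, from station import sense, snapshot, camera_params, sign_off gives the robot as it stands.
- The arm moves only by the shell command python3 -m handwheel 'ROWS' [OPENING] [FORCE]. ROWS is JSON, a list that holds one entry, the list of rows, each a list of 4 numbers: the shift along the tool's x, y, z in units of 25 mm (1.0 is 25 mm), then the turn about the tool's z in units of 6 degrees (1.0 is 6 degrees). A call has 1 to 20 rows; each row shifts and turns the commanded pose from where the row before left it, along the tool's axes as they then stand; what a row does not reach is not made up. A row lasts 1/8 s, in which the tool goes at most 62.5 mm and 10.7 degrees, less where a joint would pass 70% of its speed; a pose out of reach is approached as far as the arm can. A call is refused whole if a number of a shift passes 1 or a number of a turn 1, either way. A call with a gripper value outside its range is refused whole. OPENING is the finger opening in mm, from 0 to 85.4, set as the call begins (- or left out, the last holds). The fingers move at their own pace and stop on an object; FORCE is the grip in N (left out, the last holds). Time passes only in rows, so rows that do not move let the fingers close. It gives the time, the measured TCP pose, the force, the opening and the grip force at its end, in the units of the state.
- sense(): the state, without advancing time (a new reading comes with each control period).
- snapshot(name): name is "scene" or "top" or "wrist"; returns (picture, depth): 400x640x3 uint8, red, green, blue; 400x640 float32, m along the optical axis (not along the pixel's ray), 0 where there is no reading.
- camera_params(name): a dict with "mtx" (3x3 intrinsics, pixels), "D" ([k1, k2, p1, p2, k3] as OpenCV has them; the pictures are not rectified), "extrinsics" (4x4, takes a point from camera to world coordinates); the wrist camera has in their place "hand_eye" (4x4, takes a point from camera to tool coordinates, whose origin is the TCP and whose axes are the flange's). Camera axes: x right, y up, looking along -z (the intrinsics and any distortion apply to the point x, -y, -z); pixel columns grow to the right and rows downward; lengths in m; the calibration is good to about 2 mm. A picture is of the moment at which its call begins: read the wrist's pose just before it. camera_params takes no time and is no camera call.
- sign_off(): hands the job in; it is judged then, once.
The state is a dict: "t": time; "q": joint angles; "qd": joint speeds; "tau": joint torques, N m; "tcp_pos": TCP position; "tool_rot": TCP orientation; "force": force on the tool from outside, world axes, zero at the start; "ft_torque": the same for the moment, N m; "finger_gap": opening from 0.0 (shut) to 1.0 (fully open); "gripper_force": force on a finger pad.
Only numpy, scipy, OpenCV 4.12 (cv2) and the standard library are available. Lean on these libraries where they do the work, as an engineer would, in place of code of your own. Each camera call takes 0.05 s, during which the arm holds its last target. There are 200 camera calls.

## Task

The battery in this opened power unit has to be metered, but it cannot be lifted out: the steel cage covers it. Slide the keeper plate fully aside, bring the battery out sideways through the opening at the unit's left end, and tip it over on the dark mat so that it lies flat with its four brass contacts facing up. Leave the two probes, the screwdriver and the bottle where they are.

Things in the scene. Friction and masses are not known exactly. Their poses are not given: they have to be found in the camera images.
- power_unit: Opened backup power unit, fixed: grey tray 194 x 207 mm, walls 22 high, floor 4 thick, with circuit board and steel battery cage. Origin: on the bench below the middle of the battery's seat. Axes: +x across the unit away from the robot, +y along the battery to the opening (left end), z up; yaw within 0.3 rad. Tray: x -24 to 170, y -135 to 72 mm; board parts up to z 64.
- cage_roof (a point): Middle of the cage roof's top, z 71 mm. Unit frame, mm: closed tunnel y 28 to 72, roof underside z 68, flat chips on top to z 75. Seat of the battery: far side an upright wall (x 19.5 to 22, y -73 to 72, up to z 70), near side a low rib (x -19.5, up to z 22) and, in the tunnel, a wall. 1.5 mm play each side, 2 mm under the roof. Only way out: the mouth at y 72.
- well (a point): Middle of the empty well behind the battery's inner end, on the tray floor (z 4): 57 mm long in y (unit y -75 to -132), 40 mm wide between near rib and the line of the upright wall; a low stop (z 16, unit y -71.5 to -74.5) lies between it and the battery. A fingertip let down here can push the inner end along the unit's +y, for some 70 mm, before the gripper meets the roof's edge at y 28.
- keeper (a joint): Travel of the keeper, an aluminium plate that slides in rails across the mouth of the tunnel, in m: 0 = closed, before the battery; 0.056 = fully open, against its stop; starts at 0 to 0.006. It moves along the unit's +x (away from the robot), stays where it is left, and takes about 2 N plus damping 15 N s/m. The battery passes from about 0.050.
- keeper_tab (a point): Middle of the near (-x) face of the keeper's finger tab: an upright 3 mm flange at the plate's near end, standing out along the unit's +y (unit y 75 to 98 mm), z 29 to 66 mm. It moves with the keeper; push it along the unit's +x. Closed: unit x -30, y 87, z 47 mm.
- battery: Slim grey battery with black end bands, 36 (x) x 140 (y) x 62 (z) mm, 0.25 to 0.5 kg, loose. Origin: centre of the long narrow face it stands on at the start, on the tray floor (z 4); its axes are then the unit's; outer end 3 to 5 mm behind the keeper. Its -x broad side (to the robot) carries the four brass contacts in a black strip; contacts up means its own x axis points straight down.
- mat: Dark slate-coloured rubber mat, 250 (x) x 270 (y) x 3 mm, fixed on the bench before the opening, 5 to 20 mm from the unit's left end. Origin: centre of its underside; axes nearly parallel to the unit's. The battery, standing on it, tips rather than slides when pushed level near the top (50 mm or more above the mat) of a broad side.
- probe_red: Red test probe, 125 mm long, 13 mm thick, lying near the mat's left edge. Bystander. Origin: centre of its underside.
- probe_black: Black test probe, 125 mm long, 13 mm thick, lying beside the red one. Bystander. Origin: centre of its underside.
- screwdriver: Black screwdriver, 165 mm long, 20 mm thick, lying on the bench on the robot's side of the unit. Bystander. Origin: centre of its underside.
- dispenser: White dispenser bottle with a coloured band, 55 mm across, 85 mm tall, standing behind the mat's far edge. Bystander. Origin: centre of its underside.
Not all that is in view belongs to the job. What is shaped like the battery but green is not meant.

How it is judged:
By the outcome, as a careful person would: the job done as asked, in the order asked, and still so for the second after the job is handed in, with the robot touching nothing.
It also fails if it takes over 61 s, if anything falls off the work surface, if the arm or the gripper's body presses on something with over 40 N, if the wrist force passes 120 N, or if a joint passes its speed limit or range.

## Working session

There is one attempt and no reset: what is moved stays moved. The work goes in short steps, Python scripts to look and compute and a shell command to move; the robot and the scene stay as the last step left them, time stands still between calls to the robot, and variables do not carry over. Pictures are saved under pics/ and viewed, at most 11 in all, crops included, and the job is handed in when it is done.

```bash
mkdir -p pics; ls; python3 - <<'E'
from station import *
import cv2
s=sense();print(s)
for n in("scene","top"):
    p,d=snapshot(n);cv2.imwrite(f"pics/{n}0.png",p[:,:,::-1]);
    import numpy as np
    np.save(n+"_d.npy",d);c=camera_params(n);print({k:np.array(v).round(4).tolist() for k,v in c.items()})
print(camera_params("wrist"))
E
```

```text
pics
{'t': 0.0, 'q': array([-1.46748300e+00,  5.28466512e-01,  1.43391355e+00, -7.94397089e-06,
        1.18141195e+00, -1.78507627e-01]), 'qd': array([-1.78334169e-03, -9.64963825e-04, -2.14291240e-04,  7.21401256e-05,
       -7.84938714e-05, -6.39186789e-04]), 'tau': array([-4.73640557e-04, -4.42357671e+01, -1.78026956e+01, -3.02633362e-04,
        8.34494946e-03, -1.46095040e-06]), 'tcp_pos': array([ 0.17376126, -0.59960392,  0.23032984]), 'tool_rot': array([ 9.90087724e-01,  1.40446036e-01,  3.76646877e-05, -1.09904068e-03]), 'force': array([-0.2269132 , -0.03524126, -0.64478199]), 'ft_torque': array([ 0.0206366 , -0.01364499, -0.02534451]), 'gripper_force': 0.0, 'finger_gap': 0.9970015215108697}
{'mtx': [[392.037, 0.0, 317.6424], [0.0, 392.037, 192.4501], [0.0, 0.0, 1.0]], 'D': [-0.0648, 0.0, 0.0, 0.0, 0.0], 'extrinsics': [[-0.561, 0.6397, -0.5254, 0.0781], [-0.8278, -0.4328, 0.3568, 0.4349], [0.0009, 0.6351, 0.7724, 0.7816], [0.0, 0.0, 0.0, 1.0]]}
{'mtx': [[416.0278, 0.0, 327.2985], [0.0, 416.0278, 201.953], [0.0, 0.0, 1.0]], 'D': [0.0218, 0.0, 0.0, 0.0, 0.0], 'extrinsics': [[-0.0088, 0.9994, -0.0346, 0.5001], [-1.0, -0.0086, 0.0041, 0.1049], [0.0038, 0.0347, 0.9994, 1.0687], [0.0, 0.0, 0.0, 1.0]]}
{'mtx': array([[296.29062476,   0.        , 319.25070889],
       [  0.        , 296.29062476, 200.42786679],
       [  0.        ,   0.        ,   1.        ]]), 'D': array([0.00968804, 0.        , 0.        , 0.        , 0.        ]), 'hand_eye': array([[-7.06134517e-04,  9.64208055e-01,  2.65145861e-01,
         6.72054862e-02],
       [ 9.99999751e-01,  6.79966903e-04,  1.90479215e-04,
         1.68733995e-03],
       [ 3.37118408e-06,  2.65145929e-01, -9.64208295e-01,
        -1.43731767e-01],
       [ 0.00000000e+00,  0.00000000e+00,  0.00000000e+00,
         1.00000000e+00]])}
```

View pics/top0.png

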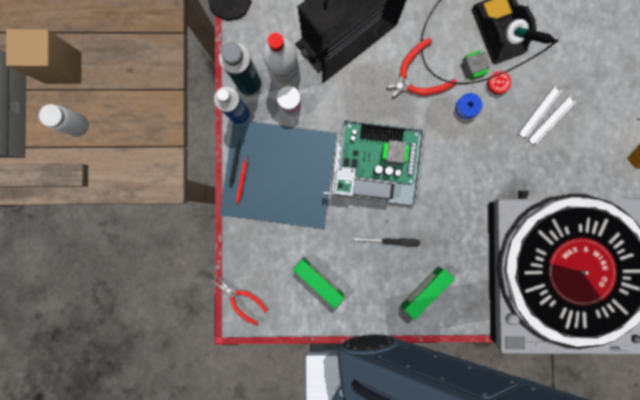

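View pics/scene0.png

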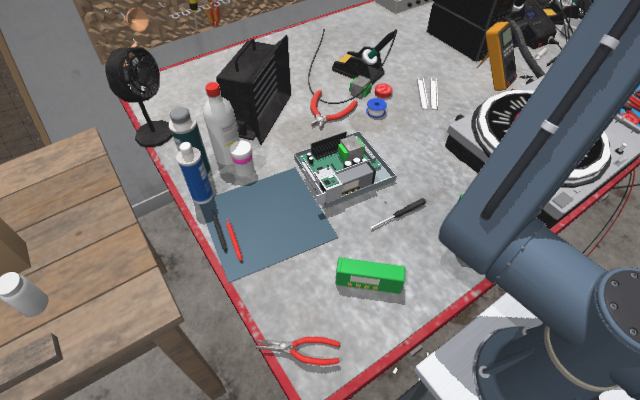

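The top view shows the unit at about (330–422, 122–206), the mat at (222–335, 123–228) and the probes at its left edge (235–245, 130–200). The screwdriver is at (388, 241).

```bash
python3 - <<'E'
import cv2,numpy as np
a=cv2.imread("pics/top0.png")[112:217,310:430];cv2.imwrite("pics/c1.png",cv2.resize(a,None,fx=5.7,fy=5.7,interpolation=cv2.INTER_CUBIC))
b=cv2.imread("pics/scene0.png")[125:215,285:405];cv2.imwrite("pics/c2.png",cv2.resize(b,None,fx=6,fy=6,interpolation=cv2.INTER_CUBIC))
E
```

```text
(no output)
```

View pics/c1.png

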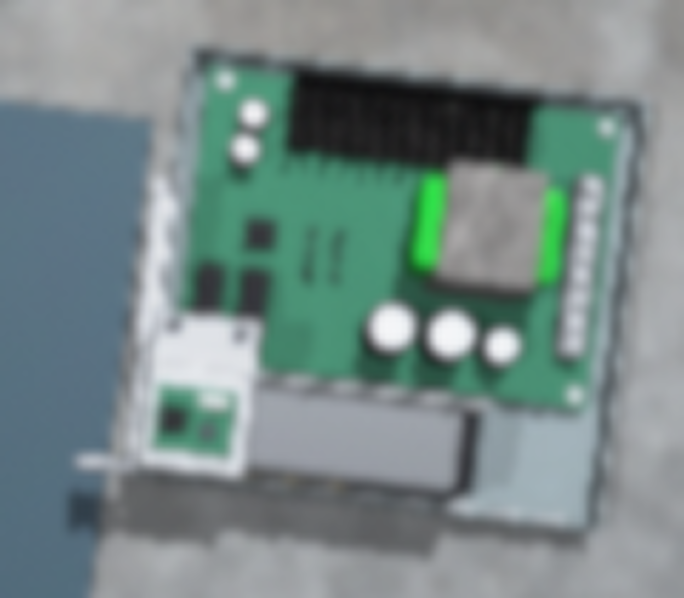

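View pics/c2.png

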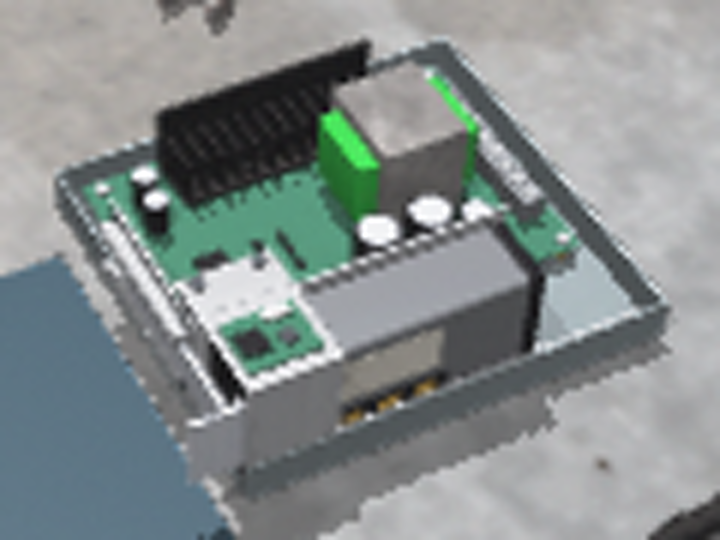

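Both crops show the same layout. In c1 (scale 5.7, offset 310,112) the tray rim corners are at (198,55), (640,108) and (588,540). The battery's inner-end top edge runs (478,410)–(466,495), and the tab tip is at (78,461).

```bash
cat > h.py <<'E'
import numpy as np,cv2
from station import *
from scipy.spatial.transform import Rotation as R
def plane(name,uv,z,T=None,c=None):
    c=c or camera_params(name);T=np.array(c["extrinsics"]) if T is None else T
    n=cv2.undistortPoints(np.array([[uv]],float),np.array(c["mtx"]),np.array(c["D"]))[0,0]
    r=T[:3,:3]@np.array([n[0],-n[1],-1]);o=T[:3,3];return o+r*(z-o[2])/r[2]
E
python3 - <<'E'
from h import *
from scipy.optimize import least_squares
f=lambda u,v:(310+u/5.7,112+v/5.7)
g=lambda u,v:(285+u/6,125+v/6)
P=[("top",f(198,55),22,(170,72)),("top",f(640,108),22,(170,-135)),("top",f(588,540),22,(-24,-135)),
("top",f(478,410),66,(18,-70)),("top",f(466,495),66,(-18,-70)),
("scene",g(58,178),22,(170,72)),("scene",g(443,42),22,(170,-135)),("scene",g(665,308),22,(-24,-135)),("scene",g(240,480),0,(-24,72))]
W=np.array([plane(n,p,z/1000)[:2] for n,p,z,_ in P]);U=np.array([q[3] for q in P])/1000
def e(s):
    c,si=np.cos(s[2]),np.sin(s[2]);return (U@np.array([[c,si],[-si,c]])+s[:2]-W)
r=least_squares(lambda s:e(s).ravel(),[.5,0,0]);print(r.x,(e(r.x)*1000).round(1).tolist())
x,y,t=r.x
def un(w):
    d=np.array(w[:2])-[x,y];return (np.array([np.cos(t)*d[0]+np.sin(t)*d[1],-np.sin(t)*d[0]+np.cos(t)*d[1]])*1000).round(1)
print("tab",un(plane("top",f(78,461),.066)),"mat",[un(plane("top",p,.003)) for p in((248,123),(336,134),(325,228),(222,214))])
for n,p,z in(("bottle",(288,97),.085),("redtip",(247,156),.008),("redend",(238,203),.008),("blk",(240,132),.008),("blk",(233,186),.008),("sdr",(419,242),.01),("sd",(354,240),.01)):print(n,un(plane("top",p,z)))
E
```

```text
[ 0.56737841  0.01291799 -0.14494201] [[6.4, 5.0], [2.0, -3.9], [1.6, -1.8], [-2.0, 1.5], [-1.6, 1.1], [5.6, -1.5], [1.1, -4.5], [-1.6, -2.1], [-11.6, 6.2]]
tab [-24.3  93.8] mat [array([131.1, 312.1]), array([134. ,  83.8]), array([-109.5,   79. ]), array([-109.7,  344.6])]
bottle [189.7 208.9]
redtip [ 45.8 301.6]
redend [-76.3 307.2]
blk [104.4 328. ]
blk [-35.1 326. ]
sdr [-112. -162.]
sd [-129.4    2. ]
```

```bash
cat >> h.py <<'E'
import json,os
def unit(): return json.load(open("unit.json"))
def toW(u,z):
    x,y,t=unit();c,s=np.cos(t),np.sin(t);return np.array([x+c*u[0]/1e3-s*u[1]/1e3,y+s*u[0]/1e3+c*u[1]/1e3,z/1e3])
def un(w):
    x,y,t=unit();d=np.array(w[:2])-[x,y];c,s=np.cos(t),np.sin(t);return np.array([c*d[0]+s*d[1],-s*d[0]+c*d[1]])*1e3
def go(u,z):
    "units in tool axes to unit-frame target (mm)"
    s=sense();r=R.from_quat(s["tool_rot"]);m=r.as_matrix();t=unit()[2]
    yaw=np.arctan2(m[1,0],m[0,0]);print("t",round(s["t"],2),"at unit",un(s["tcp_pos"]).round(1),"z",(s["tcp_pos"][2]*1e3).round(1),"F",s["force"].round(1),
     "shift",((m.T@(toW(u,z)-s["tcp_pos"]))/.025).round(2),"turn",(-np.degrees((t+np.pi/2-yaw))/6).round(2))
E
echo '[0.5675,0.0115,-0.14]' > unit.json
python3 -m handwheel '[[[0,0,0,-1],[0,0,0,-1],[0,0,0,-1],[0,0,0,-1],[0,0,0,-1],[0,0,0,-1],[0,0,0,-1],[0,0,0,-1],[0,0,0,-1],[0,0,0,-1],[0,0,0,-0.95],[0,0,0,0]]]' 0
python3 -c "
from h import *
go((-20,20),230)"
```

```text
t: 1.6
tcp_pos: [0.1738, -0.5999, 0.2308]
tool_rot: [0.756, 0.655, 0.0, -0.0]
force: [0.5, 0.2, -0.2]
finger_gap: 0.001
gripper_force: 0.0
t 1.6 at unit [-304.6 -660.4] z 230.8 F [ 0.5  0.2 -0.2] shift [27.26 11.29  0.06] turn -0.03
```

```bash
python3 -m handwheel '[[[0.9,0.4,0,0],[0.9,0.4,0,0],[0.9,0.4,0,0],[0.9,0.4,0,0],[0.9,0.4,0,0],[0.9,0.4,0,0],[0.9,0.4,0,0],[0.9,0.4,0,0],[0.9,0.4,0,0],[0.9,0.4,0,0],[0.9,0.4,0,0],[0.9,0.4,0,0],[0.9,0.4,0,0],[0.9,0.4,0,0],[0.9,0.4,0,0]]]'
python3 -m handwheel '[[[0.9,0.35,0,0],[0.9,0.35,0,0],[0.9,0.35,0,0],[0.9,0.35,0,0],[0.9,0.35,0,0],[0.9,0.35,0,0],[0.9,0.35,0,0],[0.9,0.35,0,0],[0.9,0.35,0,0],[0.9,0.35,0,0],[0.9,0.35,0,0],[0.9,0.35,0,0],[0.9,0.35,0,0],[0.9,0.35,0,0],[0.9,0.35,0,0],[0,0,0,0],[0,0,0,0]]]'
python3 -c "
from h import *
go((-20,20),230)
s=sense();p,d=snapshot('wrist');print(s['qd'].round(3))
np.savez('w1.npz',pos=s['tcp_pos'],rot=s['tool_rot'],d=d)
cv2.imwrite('pics/w1.png',p[:,:,::-1])"
```

```text
t: 3.48
tcp_pos: [0.3708, -0.2861, 0.2314]
tool_rot: [0.756, 0.655, -0.0, 0.0]
force: [-0.2, 0.9, 0.4]
finger_gap: -0.002
gripper_force: 0.0
t: 5.6
tcp_pos: [0.5473, 0.0281, 0.2312]
tool_rot: [0.755, 0.655, -0.0, -0.0]
force: [-0.8, -0.6, -0.1]
finger_gap: -0.001
gripper_force: 0.0
t 5.6 at unit [-22.3  13.6] z 231.2 F [-0.8 -0.6 -0.1] shift [0.26 0.09 0.05] turn -0.02
[-0.016 -0.003  0.002  0.     0.001  0.001]
```

View pics/w1.png

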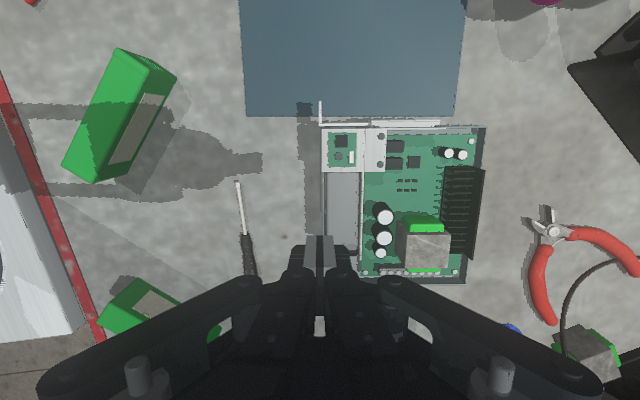

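The wrist view has image up = unit +y and right = unit +x. The tab is at about (320,103), the roof spans (322–386, 128–172), and the tray's far-left corner is near (484,126). I'll enlarge this area.

```bash
python3 -c "
import cv2
a=cv2.imread('pics/w1.png')[90:290,300:500];cv2.imwrite('pics/c3.png',cv2.resize(a,None,fx=3,fy=3,interpolation=cv2.INTER_CUBIC))"
```

```text
(no output)
```

View pics/c3.png

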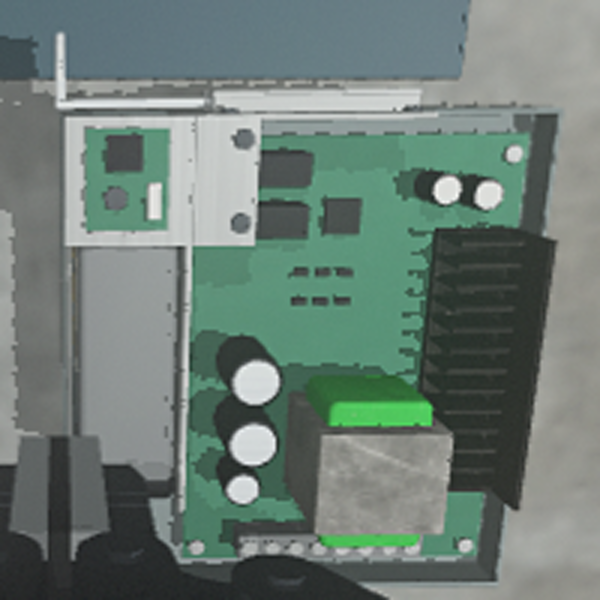

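Enlarged crop (scale 3, offset 300,90): far-left rim corner (560,108), far-right rim corner (498,582), roof corners (66,117) and (66,245), tab tip (60,34), and battery top edges at columns 80 and 175 in row 300.

```bash
python3 - <<'E'
from h import *
from scipy.optimize import least_squares
w=np.load('w1.npz');c=camera_params("wrist");T=np.eye(4);T[:3,:3]=R.from_quat(w["rot"]).as_matrix();T[:3,3]=w["pos"];T=T@np.array(c["hand_eye"])
f=lambda u,v:(300+u/3,90+v/3)
P=[((560,108),22,(170,72)),((498,582),22,(170,-135)),((66,117),71,(-22,72)),((66,245),71,(-22,28)),((60,34),66,(-28.5,98)),((257,245),71,(None,28)),((80,300),66,(-18,None)),((175,300),66,(18,None)),((188,300),70,(22,None))]
W=[plane("wrist",f(*p),z/1e3,T,c) for p,z,_ in P]
def res(s):
    x,y,t=s;o=[];cc,si=np.cos(t),np.sin(t)
    for q,(p,z,U) in zip(W,P):
        d=q[:2]-[x,y];u=(cc*d[0]+si*d[1],-si*d[0]+cc*d[1])
        o+=[ (a*1e3-b) for a,b in zip(u,U) if b is not None]
    return np.array(o)
r=least_squares(res,[.5675,.0115,-.14],loss="soft_l1");print(r.x,res(r.x).round(1))
json.dump(r.x.tolist(),open("unit.json","w"))
go((-70,90),230)
E
```

```text
[ 0.570355    0.00925952 -0.13510091] [-1.7 -0.5 -0.1  2.   0.4 -0.6  0.2  0.4  5.1 -0.2 -0.1  1.2 -0.9 -0.9]
t 5.65 at unit [-25.3  15.2] z 231.3 F [ 0.2  0.7 -0.6] shift [ 2.98 -1.81  0.05] turn -0.07
```

```bash
python3 -m handwheel '[[[0.75,-0.45,0,-0.07],[0.75,-0.45,0,0],[0.75,-0.45,0.5,0],[0.75,-0.45,1,0],[0,0,1,0],[0,0,1,0],[0,0,1,0],[0,0,1,0],[0,0,1,0],[0,0,0.75,0],[0,0.3,0.25,0],[0,0.3,0,0],[0,0,0,0]]]' 0
python3 -c "
from h import *
go((12,89),42)"
```

```text
t: 7.28
tcp_pos: [0.5303, 0.1065, 0.0446]
tool_rot: [0.753, 0.658, 0.001, 0.001]
force: [0.4, 0.5, -0.3]
finger_gap: 0.0
gripper_force: 0.0
t 7.28 at unit [-52.8  91. ] z 44.6 F [ 0.4  0.5 -0.3] shift [-0.08  2.59  0.11] turn 0.0
```

```bash
python3 -m handwheel '[[[0,0.25,0,0],[0,0.25,0,0],[0,0.2,0,0],[0,0.2,0,0],[0,0.2,0,0],[0,0.2,0,0],[0,0.2,0,0],[0,0.2,0,0],[0,0.2,0,0],[0,0.2,0,0],[0,0.2,0,0],[0,0,0,0]]]'
python3 -c "
from h import *
go((12,89),42)"
```

```text
t: 8.78
tcp_pos: [0.5867, 0.0985, 0.0438]
tool_rot: [0.753, 0.658, 0.001, 0.001]
force: [-0.1, -0.4, -1.5]
finger_gap: -0.0
gripper_force: 0.2
t 8.78 at unit [ 4.2 90.6] z 43.8 F [-0.1 -0.4 -1.5] shift [-0.06  0.31  0.07] turn 0.0
```

```bash
python3 -m handwheel '[[[0,0.15,0,0],[0,0.15,0,0],[0,0.1,0,0],[0,0.1,0,0]]]'
python3 -c "
from h import *
go((12,89),42)"
```

```text
t: 9.28
tcp_pos: [0.5935, 0.0976, 0.0437]
tool_rot: [0.753, 0.658, -0.003, -0.004]
force: [-11.0, 1.6, 9.1]
finger_gap: 0.0
gripper_force: 6.1
t 9.28 at unit [11.1 90.7] z 43.7 F [-11.    1.6   9.1] shift [-0.07  0.04  0.07] turn 0.0
```

```bash
python3 -m handwheel '[[[0,-0.2,0,0],[0,-0.3,-0.4,0],[0,0,-0.9,0],[0,0,-0.9,0],[0,0,-0.8,0],[-0.6,0,0,0],[-0.9,0,0,0],[-0.9,0,0,0],[-0.9,0,0,0],[-0.9,0,0,0],[-0.9,0,0,0],[-0.9,0,0,0],[-0.9,0,0,0],[-0.6,0,0,0],[0,0,0,0]]]'
python3 -c "
from h import *
go((0,-103),30)
s=sense();p,d=snapshot('wrist')
cv2.imwrite('pics/w2.png',p[60:380,200:520,::-1])"
```

```text
t: 11.15
tcp_pos: [0.56, -0.0885, 0.1185]
tool_rot: [0.754, 0.657, -0.0, -0.0]
force: [-0.5, -0.1, -0.0]
finger_gap: -0.001
gripper_force: 0.0
t 11.15 at unit [  2.9 -98.2] z 118.5 F [-0.5 -0.1 -0. ] shift [-0.19 -0.11  3.54] turn -0.02
```

View pics/w2.png

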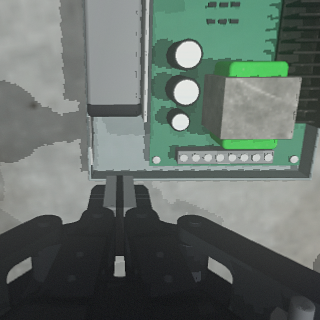

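The fingers at crop column 120 are centred on the well (columns 90–150), and the battery's inner end is at row 105. I'll go down.

```bash
python3 -m handwheel '[[[-0.2,-0.1,0.6,0],[0,0,0.8,0],[0,0,0.8,0],[0,0,0.8,0],[0,0,0.5,0],[0.1,0,0,0],[0.3,0,0,0],[0.3,0,0,0],[0,0,0,0]]]'
python3 -c "
from h import *
go((0,10),30)"
```

```text
t: 12.32
tcp_pos: [0.5598, -0.0736, 0.0319]
tool_rot: [0.753, 0.658, 0.0, 0.0]
force: [0.6, 0.0, -0.6]
finger_gap: -0.001
gripper_force: 0.0
t 12.32 at unit [  0.7 -83.5] z 31.9 F [ 0.6  0.  -0.6] shift [ 3.74 -0.02  0.08] turn 0.01
```

```bash
python3 -m handwheel '[[[0.2,0,0,0],[0.2,0,0,0],[0.2,0,0,0],[0.2,0,0,0],[0.2,0,0,0],[0.2,0,0,0]]]'
python3 -m handwheel '[[[0.2,0,0,0],[0.2,0,0,0],[0.2,0,0,0],[0.2,0,0,0],[0.2,0,0,0],[0.2,0,0,0],[0.2,0,0,0],[0.2,0,0,0],[0,0,0,0]]]'
python3 -c "
from h import *
go((0,10),30)"
```

```text
t: 13.08
tcp_pos: [0.5635, -0.0444, 0.0313]
tool_rot: [0.753, 0.658, -0.0, -0.0]
force: [0.5, -1.7, 1.6]
finger_gap: 0.001
gripper_force: 1.1
t: 14.2
tcp_pos: [0.5687, -0.0042, 0.0311]
tool_rot: [0.753, 0.658, 0.0, -0.0]
force: [-0.3, 0.1, 0.0]
finger_gap: -0.004
gripper_force: 0.0
t 14.2 at unit [  0.1 -13.6] z 31.1 F [-0.3  0.1  0. ] shift [ 0.94 -0.    0.05] turn 0.0
```

```bash
python3 -m handwheel '[[[-0.3,0,0,0],[0,0,-0.5,0],[0,0,-0.9,0],[0,0,-0.9,0],[0,0,-0.9,0],[0,0,-0.6,0],[0.8,0,0,0],[0.9,0,0,0],[0.9,0,0,0],[0.9,0,0,0],[0.9,0,0,0],[0.9,0,0,0],[0.3,0,0,0],[0,0,0,0]]]'
python3 -m handwheel '[[[0,0,0,0],[0,0,0,0]]]' 85
python3 -c "
from h import *
go((0,118),30)
s=sense();p,d=snapshot('wrist');p,d=snapshot('top')
cv2.imwrite('pics/t2.png',cv2.resize(p[110:220,220:430,::-1],None,fx=3.5,fy=3.5))"
```

```text
t: 15.95
tcp_pos: [0.5861, 0.127, 0.1257]
tool_rot: [0.753, 0.658, -0.001, -0.0]
force: [0.4, -0.5, -0.2]
finger_gap: -0.002
gripper_force: 0.0
t: 16.2
tcp_pos: [0.5866, 0.1255, 0.1263]
tool_rot: [0.754, 0.657, -0.0, -0.0]
force: [0.2, 0.4, 0.1]
finger_gap: 0.42
gripper_force: 0.0
t 16.2 at unit [  0.5 117.4] z 126.3 F [0.2 0.4 0.1] shift [ 0.03 -0.02  3.85] turn -0.01
```

View pics/t2.png

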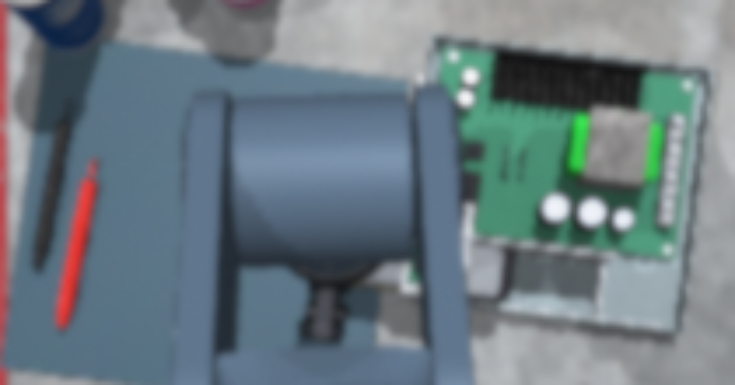

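The battery's inner end has moved out to about crop column 510, roughly 70 mm from its seat. I'll lower over the protruding end and grip.

```bash
python3 -m handwheel '[[[0,0,0,0],[0,0,0.6,0],[0,0,0.8,0],[0,0,0.8,0],[0,0,0.8,0],[0,0,0.5,0],[0,0,0.3,0],[0,0,0,0]]]' 75
python3 -m handwheel '[[[0,0,0,0],[0,0,0,0],[0,0,0,0],[0,0,0,0],[0,0,0,0],[0,0,0,0]]]' 20 30
python3 -c "
from h import *
go((0,118),30)"
```

```text
t: 17.3
tcp_pos: [0.5864, 0.1262, 0.0308]
tool_rot: [0.753, 0.658, -0.0, -0.0]
force: [-1.0, -0.9, -0.0]
finger_gap: 0.882
gripper_force: 0.0
t: 18.05
tcp_pos: [0.587, 0.1264, 0.0319]
tool_rot: [0.753, 0.658, 0.0, 0.0]
force: [-0.6, 1.5, 5.6]
finger_gap: 0.42
gripper_force: 32.4
t 18.05 at unit [  0.7 118.3] z 31.9 F [-0.6  1.5  5.6] shift [-0.01 -0.03  0.08] turn 0.0
```

```bash
python3 -m handwheel '[[[0.1,0,-0.03,0],[0.2,0,0,0],[0.25,0,0,0],[0.25,0,0,0],[0.25,0,0,0],[0.25,0,0,0],[0.25,0,0,0],[0.25,0,0,0]]]'
python3 -m handwheel '[[[0.3,0,0,0],[0.3,0,0,0],[0.3,0,0,0],[0.3,0,0,0],[0.3,0,0,0],[0.3,0,0,0],[0.3,0,0,0],[0.3,0,0,0],[0.2,0,0,0],[0.2,0,0,0],[0.1,0,0,0],[0,0,0,0]]]'
python3 -c "
from h import *
go((0,118),30)"
```

```text
t: 19.05
tcp_pos: [0.5926, 0.1714, 0.0319]
tool_rot: [0.753, 0.658, -0.0, -0.0]
force: [0.7, -0.9, -0.6]
finger_gap: 0.419
gripper_force: 31.6
t: 20.55
tcp_pos: [0.6025, 0.2428, 0.0321]
tool_rot: [0.753, 0.658, 0.0, 0.0]
force: [0.8, -0.4, -2.5]
finger_gap: 0.421
gripper_force: 31.3
t 20.55 at unit [  0.4 235.7] z 32.1 F [ 0.8 -0.4 -2.5] shift [-4.71 -0.02  0.08] turn 0.0
```

```bash
python3 -m handwheel '[[[0,0,0.08,0],[0,0,0,0]]]'
python3 -m handwheel '[[[0,0,0,0],[0,0,0,0],[0,0,0,0],[0,0,0,0],[0,0,-0.5,0],[0,0,-0.8,0],[0,0,-0.8,0],[0,0,-0.8,0],[-0.9,-0.6,-0.5,0],[-0.9,-0.6,0,0],[-0.4,-0.8,0,0],[0,-0.6,0,0],[0,0,0,0]]]' 75
python3 -c "
from h import *
go((-50,185),70)
s=sense();p,d=snapshot('wrist')
np.savez('w2.npz',pos=s['tcp_pos'],rot=s['tool_rot'],d=d)
cv2.imwrite('pics/w3.png',p[:,:,::-1])"
```

```text
t: 20.8
tcp_pos: [0.6027, 0.2426, 0.0312]
tool_rot: [0.753, 0.658, 0.0, 0.0]
force: [-2.8, -0.2, 5.2]
finger_gap: 0.417
gripper_force: 31.9
t: 22.42
tcp_pos: [0.5299, 0.1974, 0.1157]
tool_rot: [0.753, 0.658, 0.0, -0.0]
force: [0.0, 0.7, -0.3]
finger_gap: 0.879
gripper_force: 0.0
t 22.43 at unit [-65.4 181. ] z 115.7 F [ 0.   0.7 -0.3] shift [0.16 0.62 1.83] turn 0.01
```

View pics/w3.png

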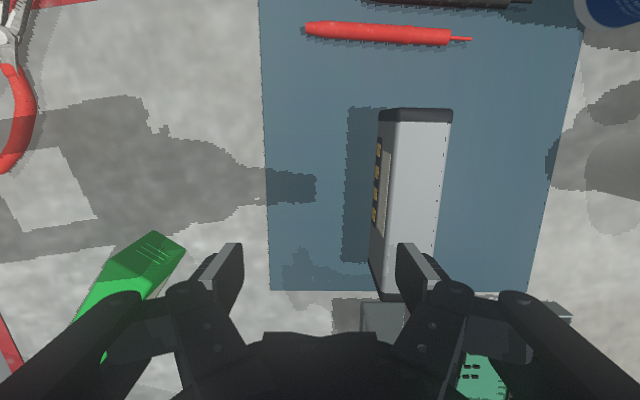

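The battery stands on the mat with its contacts toward −x. Its top spans (380–450, 110–298), and the mat edge is at row 290.

```bash
python3 - <<'E'
from h import *
w=np.load('w2.npz');c=camera_params("wrist");T=np.eye(4);T[:3,:3]=R.from_quat(w["rot"]).as_matrix();T[:3,3]=w["pos"];T=T@np.array(c["hand_eye"])
for p,z in(((383,121),.065),((447,121),.065),((383,295),.065),((371,270),.003),((270,290),.003),((307,28),.01),((447,40),.01)):print(p,un(plane("wrist",p,z,T,c)).round(1))
go((-50,185),58)
E
```

```text
(383, 121) [-24.3 245.3]
(447, 121) [ 16.2 245.2]
(383, 295) [-17.1 120.1]
(371, 270) [-15.  106.9]
(270, 290) [-112.8   85.3]
(307, 28) [-73.9 312.2]
(447, 40) [ 32. 304.]
t 22.48 at unit [-64.2 181.3] z 115.7 F [ 0.3 -0.9 -0.1] shift [0.15 0.57 2.31] turn 0.01
```

```bash
python3 -m handwheel '[[[0.1,0,0,0],[0,0,0,0],[0,0,0,0],[0,0,0.8,0],[0,0,0.8,0],[0,0,0.65,0],[0,0,0,0]]]' 0
python3 -m handwheel '[[[0,0.3,0,0],[0,0.3,0,0],[0,0.3,0,0],[0,0.3,0,0],[0,0.2,0,0],[0,0.2,0,0],[0,0.2,0,0],[0,0.2,0,0]]]'
python3 -c "
from h import *
go((5,185),56)"
```

```text
t: 23.35
tcp_pos: [0.5301, 0.1992, 0.0575]
tool_rot: [0.753, 0.658, -0.001, -0.001]
force: [-0.6, 0.2, -0.2]
finger_gap: -0.001
gripper_force: 0.0
t: 24.35
tcp_pos: [0.5753, 0.1932, 0.0609]
tool_rot: [0.753, 0.658, -0.004, -0.004]
force: [-15.5, 1.4, 29.8]
finger_gap: 0.004
gripper_force: 16.7
t 24.35 at unit [-19.9 182.9] z 60.9 F [-15.5   1.4  29.8] shift [0.08 1.   0.18] turn -0.0
```

```bash
python3 -m handwheel '[[[0,0.1,-0.2,0],[0,0.15,-0.1,0],[0,0.15,-0.05,0]]]'
python3 -c "
from h import *
go((5,185),56)"
```

```text
t: 24.72
tcp_pos: [0.591, 0.1912, 0.0675]
tool_rot: [0.753, 0.658, 0.0, 0.0]
force: [0.1, -0.7, -0.1]
finger_gap: 0.002
gripper_force: 0.3
t 24.73 at unit [ -4.1 183.1] z 67.5 F [ 0.1 -0.7 -0.1] shift [0.08 0.36 0.46] turn -0.0
```

```bash
python3 -m handwheel '[[[0,0.2,0,0],[0,0.2,0,0],[0,0.2,0,0],[0,0,0,0]]]'
python3 -m handwheel '[[[0,-0.6,-0.5,0],[0,-0.8,-0.8,0],[-0.4,-0.8,-0.8,0],[-0.8,-0.8,-0.5,0],[-0.8,-0.4,0,0],[0,0,0,0],[0,0,0,0]]]'
python3 -c "
from h import *
go((5,185),56)
s=sense();p,d=snapshot('wrist')
np.savez('w3.npz',pos=s['tcp_pos'],rot=s['tool_rot'],d=d)
cv2.imwrite('pics/w4.png',p[:,:,::-1])"
```

```text
t: 25.22
tcp_pos: [0.6063, 0.1892, 0.0675]
tool_rot: [0.753, 0.658, 0.001, 0.0]
force: [-0.3, -1.3, 4.0]
finger_gap: 0.0
gripper_force: 1.9
t: 26.1
tcp_pos: [0.5143, 0.1517, 0.1328]
tool_rot: [0.753, 0.658, 0.0, -0.0]
force: [0.8, 0.3, 0.1]
finger_gap: -0.001
gripper_force: 0.0
t 26.1 at unit [-74.7 133.6] z 132.8 F [0.8 0.3 0.1] shift [2.06 3.19 3.07] turn 0.0
```

View pics/w4.png

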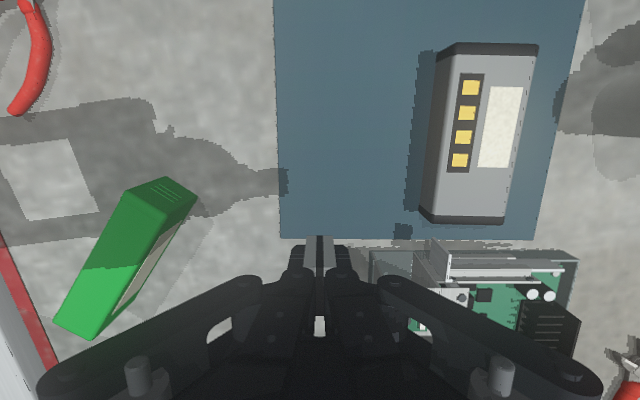

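The battery lies on the mat with its four contacts up, at (420–538, 43–222). I'll check its flatness and the keeper position from depth before handing in.

```bash
python3 - <<'E'
from h import *
w=np.load('w3.npz');c=camera_params("wrist");T=np.eye(4);T[:3,:3]=R.from_quat(w["rot"]).as_matrix();T[:3,3]=w["pos"];T=T@np.array(c["hand_eye"])
for u,v in((450,70),(525,70),(440,205),(500,205),(480,130)):
    z=np.median(w["d"][v-2:v+3,u-2:u+3]);n=cv2.undistortPoints(np.array([[[u,v]]],float),c["mtx"],c["D"])[0,0]
    q=T[:3,:3]@np.array([n[0],-n[1],-1])*z+T[:3,3];print(un(q).round(1),round(q[2]*1e3,1))
a=cv2.imread('pics/w4.png')[215:315,380:580];cv2.imwrite('pics/c5.png',cv2.resize(a,None,fx=4,fy=4,interpolation=cv2.INTER_CUBIC))
for p in((427,240),(432,262)):print("tab",un(plane("wrist",p,.066,T,c)).round(1))
E
```

```text
[ 23.2 233.9] 38.0
[ 77.2 233.3] 40.1
[ 26.3 130.1] 40.0
[ 75.8 130.1] 40.1
[ 50.4 190.7] 40.4
tab [  8.4 109.9]
tab [14.  91.4]
```

View pics/c5.png

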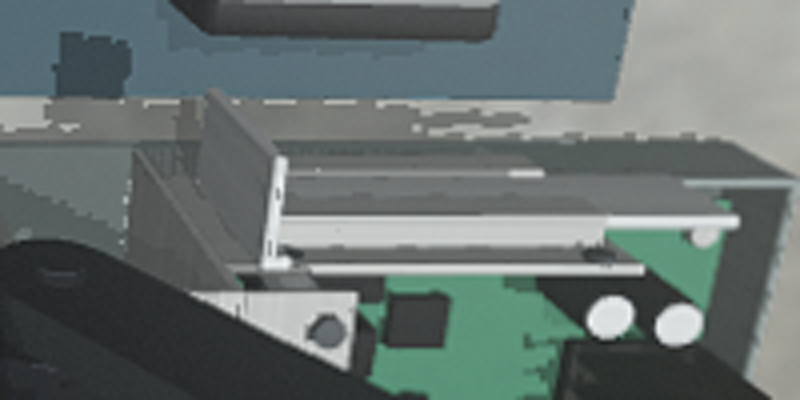

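The tab's top edge runs (451,254)–(448,281) in the full image, standing past the mouth. I'll check its x value and sign off if it is open.

```bash
python3 - <<'E'
from h import *
w=np.load('w3.npz');c=camera_params("wrist");T=np.eye(4);T[:3,:3]=R.from_quat(w["rot"]).as_matrix();T[:3,3]=w["pos"];T=T@np.array(c["hand_eye"])
q=[un(plane("wrist",p,.066,T,c)).round(1) for p in((451,254.5),(448,281))];print(q)
if q[0][0]>24: print(sign_off())
E
```

```text
[array([28. , 97.8]), array([28.3, 74.9])]
the job is handed in; nothing more can be done
None
```

The job is handed in: the keeper is fully open against its stop, and the battery lies flat on the mat with its four contacts up. I didn't touch the probes, screwdriver or bottle, and it took about 26 s of the 61 s allowed.

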